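Roll spindles on the surface plate and reject the bent one

TASK

Test the three steel spindles: gently push each one sideways with the gripper so that it rolls across the plate towards the catch channel. The straight ones roll on and must finish lying in the channel, never picked up; the one that rocks and stops is bent: after it has been rolled a good way along the plate (at least 40 mm) and has come to rest there by itself, pick it up and lay it gently in the reject tray under the clear shelf, without letting it fall into the channel. Leave everything else where it is.

Things in the scene. Friction and masses are not known exactly. Their poses are not given: they have to be found in the camera images.
- spindle_1: steel spindle on the plate: rod 20 mm in diameter, 80 mm long with 4 mm end chamfers, about 0.2 kg, smooth. Long axis = own x, roughly along the plate's x, so it rolls along the plate's y; own y and z turn as it rolls. Origin: mid-length, on the axis, 10 mm above the plate's face. The three look much alike: two are straight, one (not told which) has a 14 degree kink at mid-length, its middle 5 mm out of line with its ends
- spindle_2: another such spindle (see spindle_1), in line with it, about 98 mm along the plate's x. Pushed along for 50 to 80 mm at about 0.1 m/s with shut fingers held low behind its middle, a straight one runs ahead and rolls on smoothly by itself, at least 100 mm past the fingers (up to 180 mm), and drops into the channel; if it stops short, push it again
- spindle_3: third such spindle (see spindle_1). Whichever is bent rocks when pushed and lies still within about 70 mm of the fingers; pushed much faster than 0.15 m/s it too may tumble on, into the channel
- plate: fixed, level stone plate, 320 (x) by 260 (y) mm, its face 22 mm above the table. Origin: centre of its underside, on the table; its y points to the catch channel, an aluminium gutter along the whole +y edge from y = 130 to 164 mm: floor 4 mm above the table, outer and end walls 36 mm high
- station: fixed white reject tray, open-topped, 138 (x) by 98 (y) mm, 18 mm high, walls and floor 4 mm thick, with a clear shelf over its rear part. Origin: on the table under the tray's centre; -x is its front, roughly towards the robot. Go in from the front, under the shelf, with the tool leaning about 35 degrees from vertical, its upper end back towards -x
- shelf_edge (a point): middle of the shelf's aluminium front edging, at its lowest face: 157 mm above the table, 24 mm in front (-x) of the tray's centre. The shelf (8 mm clear acrylic, 240 mm wide in y) runs back from here 134 mm; small stock on it to 190 mm high; posts 10 mm thick at x = 0 and 100 mm, y = -112 and 112 mm in the tray's frame
- bottle: bystander, to be left alone: small amber glass bottle, 42 mm diameter, 85 mm tall, loose; origin at its underside
- jar: bystander, to be left alone: squat white jar, 54 mm diameter, 55 mm tall, loose; origin at its underside
- wheel: bystander, to be left alone: dark rubber polishing wheel lying flat, 44 mm diameter, 16 mm tall, loose; origin at its underside
- collar: bystander, to be left alone: brass collar lying flat, 44 mm diameter, 14 mm tall, loose; origin at its underside
- pot: bystander, to be left alone: white cup, 64 mm diameter, 60 mm tall, loose; origin at its underside
Things that resemble listed ones, but are neither listed nor needed, are in the scene too. What is shaped like the spindle_3 but black or blue is not meant.

How it is judged:
On the way:
1. the bent spindle has been rolled at least 40 mm along the plate and lies there by itself, untouched and still (distance of spindle_3 from where it was at the start of the episode above 0.038 m and y of spindle_3 in the frame of plate between -0.13 and 0.13 m and z of spindle_3 in the frame of plate between 0.026 and 0.038 m and contact force between spindle_3 and the fingers below 0.05 N and linear speed of spindle_3 below 0.04 m/s), for 0.2 s.
At the end, for the whole second after the job is handed in: Both straight spindles lie in the catch channel (centre between its walls, below the plate's face), the bent one lies down inside the reject tray (centre within the tray, less than 21 mm above the table), all released and at rest (y of spindle_1 in the frame of plate between 0.13 and 0.17 m and z of each of spindle_1, spindle_2 in the frame of plate below 0.022 m and x of spindle_1 in the frame of plate between -0.16 and 0.16 m and y of spindle_2 in the frame of plate between 0.13 and 0.17 m and x of spindle_2 in the frame of plate between -0.16 and 0.16 m and x of spindle_3 in the frame of station between -0.067 and 0.067 m and y of spindle_3 in the frame of station between -0.047 and 0.047 m and z of spindle_3 in the frame of station below 0.021 m and linear speed of each of spindle_1, spindle_2, spindle_3 below 0.03 m/s); the robot touches nothing.
It fails at once if a straight spindle is picked up (its middle more than 65 mm above the table) (height (world z) of any of spindle_1, spindle_2 above 0.065 m).
It fails at once if the bent spindle falls into the catch channel (y of spindle_3 in the frame of plate above 0.132 m and z of spindle_3 in the frame of plate below 0.02 m).
It fails at once if the bent spindle is dropped or thrown (out of the fingers, faster than 0.8 m/s) (linear speed of spindle_3 above 0.8 m/s and contact force between spindle_3 and the fingers below 0.05 N).
It fails at once if a bystander is moved more than 30 mm (distance of any of bottle, jar, wheel, collar, pot from where it was at the start of the episode above 0.03 m).
It also fails if it takes over 61 s, if anything falls off the work surface, if the arm or the gripper's body presses on something with over 40 N, if the wrist force passes 120 N, or if a joint passes its speed limit or range.

ROBOT

A 6-joint arm with a two-finger parallel gripper is mounted at the origin on the work surface. World frame = base frame: x ahead of the robot, y to its left, z up, the work surface at z = 0. Lengths are in m, angles in rad, forces in N, time in s.
With the tool pointing down it reaches from about 0.35 to 0.775 m from the base axis. Payload 5.5 kg.
Tool frame: the origin (TCP) lies midway between the tips of the shut fingers; the grasp point (between the pads) lies 19 mm behind it; z points along the fingers, y is the direction in which the jaws open and shut (so a half turn about z gives the same grasp; the last joint's range is limited). The gripper opens to 85 mm and grips with 20 to 120 N. Pads are 22 mm wide; open, the fingers measure 114 mm over their backs; the gripper's body (76 mm by 85 mm) begins 54 mm behind the grasp point. The pads swing forward as they close: fully open they stand 13 mm farther back than shut.
Start: joints at [-1.318, 0.313, 0.046, 1.304, 0, 1.431], TCP at [0.22, -0.531, 0.231] pointing down, gripper open.
Joint ranges: [-2.76, 2.76], [-0.86, 1.69], [-1.03, 1.26], [-2.2, 2.34], [-1.47, 1.5], [-3.14, 3.14]. Speed limits (rad/s): [2.57, 2.57, 3.14, 3.14, 3.14, 3.14].

INTERFACE

Orientations are given as a unit quaternion [w, x, y, z].
In Python, from workcell import env gives the robot as it stands.
- The arm moves only by the shell command python3 -m creep 'ROWS' [OPENING] [FORCE]. ROWS is JSON, a list of rows, each a list of 6 numbers: the shift along the tool's x, y, z in m, then the turn, a rotation vector about the tool's x, y, z in degrees. A call has exactly 8 rows; each row is the pose to reach, as a shift and turn from the pose commanded when the call began, along the tool's axes at that moment; what a row does not reach only later rows make up. A row lasts 1/10 s, in which the tool goes at most 50 mm and 8.59 degrees, less where a joint would pass 70% of its speed; a pose out of reach is approached as far as the arm can. A call with a gripper value outside its range is refused whole. OPENING is the finger opening in m, from 0 to 0.0854, set as the call begins (- or left out, the last holds). The fingers move at their own pace and stop on an object; FORCE is the grip in N (left out, the last holds). Time passes only in rows, so rows that repeat a pose let the fingers close, or fill a call up. It gives the time, the measured TCP pose, the force and the opening at its end, in the units of the state.
- env.get_state(): the state, without advancing time (a new reading comes with each control period).
- env.read_camera(name): name is "side" or "top"; returns (picture, depth): 480x640x3 uint8, blue, green, red; 480x640 float32, m along the optical axis (not along the pixel's ray), 0 where there is no reading.
- env.camera_params(name): a dict with "fx", "fy", "cx", "cy" (pixels), "position" and "orientation" of the camera in the world. Camera axes: x right, y up, looking along -z (the intrinsics and any distortion apply to the point x, -y, -z); pixel columns grow to the right and rows downward; lengths in m; the calibration is good to about 2 mm. A picture is of the moment at which its call begins. camera_params takes no time and is no camera call.
- env.hand_in(): hands the job in, once; it reports no verdict.
The state is a dict: "clock": time; "joint_pos": joint angles; "qvel": joint speeds; "tau": joint torques, N m; "tcp_pos": TCP position; "orientation": TCP orientation; "wrist_force": force on the tool from outside, world axes, zero at the start; "ft_torque": the same for the moment, N m; "finger_gap": finger opening in m.
Only numpy, scipy, OpenCV 4.12 (cv2) and the standard library are available. Lean on these libraries where they do the work, as an engineer would, in place of code of your own. Each camera call takes 0.05 s, during which the arm holds its last target. There are 200 camera calls.

## Working session

There is one attempt and no reset: what is moved stays moved. The work goes in short steps, Python scripts to look and compute and a shell command to move; the robot and the scene stay as the last step left them, time stands still between calls to the robot, and variables do not carry over. Pictures are saved under pics/ and viewed, about 8 in all and at most 12, crops included, and the job is handed in when it is done.

```bash
ls; mkdir -p pics; python3 - <<'E'
from workcell import env
import cv2,numpy as np
print(env.get_state())
for n in("side","top"):
    im,d=env.read_camera(n); cv2.imwrite(f"pics/{n}0.png",im); np.save(f"{n}_d0.npy",d); print(n,env.camera_params(n),(d>0).mean())
E
```

```text
pics
{'clock': 0.0, 'joint_pos': array([-1.31761054e+00,  3.14013237e-01,  4.49622298e-02,  1.30359017e+00,
        1.08090386e-05,  1.43116808e+00]), 'qvel': array([ 0.00028514,  0.00024454,  0.00120284, -0.0015382 ,  0.00085338,
       -0.00029455]), 'tau': array([-2.20658990e-04, -4.80624032e+01,  2.98535728e+01,  1.92502735e-02,
       -1.00637803e-04,  8.71209558e-07]), 'tcp_pos': array([ 0.21995301, -0.53071104,  0.23039472]), 'orientation': array([-9.21245534e-04,  9.80773649e-01,  1.95146607e-01, -4.69502329e-05]), 'wrist_force': array([-0.03648448, -0.16522861, -1.59064743]), 'ft_torque': array([ 0.05465042,  0.01501912, -0.01715815]), 'finger_gap': 0.0853309891753467}
side {'fx': 460.54793267736795, 'fy': 460.54793267736795, 'cx': 320.2414567191941, 'cy': 238.42521636279443, 'position': array([ 0.34569116, -0.53356934,  0.82132732]), 'orientation': array([ 0.92436944,  0.33232695, -0.05563569, -0.17889833])} 0.9961653645833334
top {'fx': 515.9325849499521, 'fy': 515.9325849499521, 'cx': 327.06188381510094, 'cy': 240.91921855376026, 'position': array([0.47346399, 0.00247064, 1.06448946]), 'orientation': array([ 0.70777279,  0.02119622, -0.01844721, -0.70588108])} 0.9956998697916667
```

View pics/top0.png

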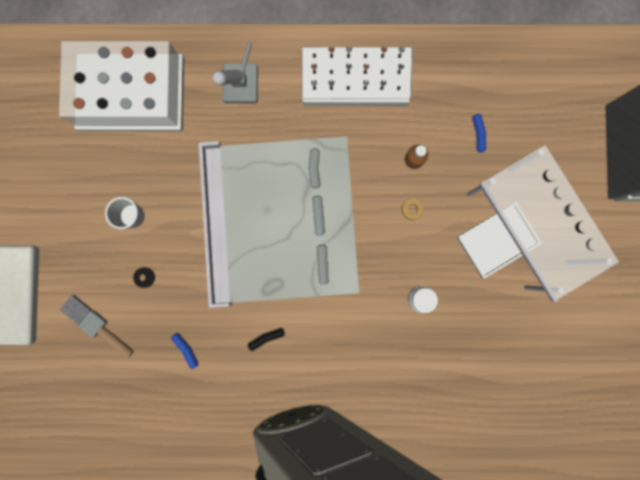

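View pics/side0.png

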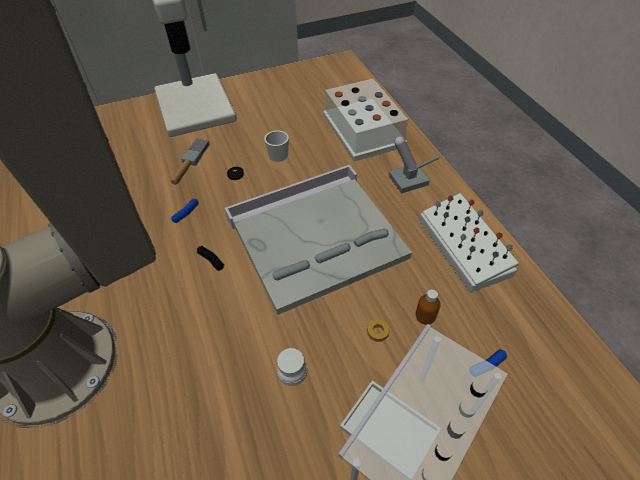

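Top view: plate centred at about (285,220), channel along its left edge. Spindles are at (314,168), (318,215) and (322,264); the first looks kinked. The tray is at (490,245) under the clear shelf, and black and blue decoys lie off the plate. Next I'll measure with depth and rays.

```bash
cat > h.py <<'E'
import numpy as np,cv2
from workcell import env
from scipy.spatial.transform import Rotation as R
def cam(n):
    p=env.camera_params(n); q=p["orientation"]; return p,R.from_quat([q[1],q[2],q[3],q[0]]).as_matrix()
def cloud(n,d):
    p,M=cam(n); v,u=np.mgrid[:480,:640]
    P=np.stack([(u-p["cx"])/p["fx"]*d,-(v-p["cy"])/p["fy"]*d,-d],-1); return P@M.T+p["position"]
def ray(n,uv,z):
    p,M=cam(n); r=M@np.array([(uv[0]-p["cx"])/p["fx"],-(uv[1]-p["cy"])/p["fy"],-1.]); return p["position"]+r*(z-p["position"][2])/r[2]
def proj(n,P):
    p,M=cam(n); c=(np.asarray(P)-p["position"])@M; return np.array([p["cx"]+p["fx"]*c[0]/-c[2],p["cy"]-p["fy"]*c[1]/-c[2]])
E
python3 - <<'E'
from h import *
for n in("top","side"):
    im=cv2.imread(f"pics/{n}0.png"); d=np.load(f"{n}_d0.npy"); C=cloud(n,d)
    # plate corners & spindles
    hsv=cv2.cvtColor(im,cv2.COLOR_BGR2HSV)
    g=cv2.cvtColor(im,cv2.COLOR_BGR2GRAY)
    inpl=(C[...,0]>.33)&(C[...,0]<.66)&(C[...,1]>-.08)&(C[...,1]<.26)
    print(n,'plate z',np.percentile(C[...,2][inpl],[5,50,95]))
    m=(inpl&(g<125)&(hsv[...,1]<70)).astype(np.uint8)
    k,l,s,c=cv2.connectedComponentsWithStats(m)
    for i in range(1,k):
        if s[i,4]>150:
            q=l==i; P=C[q]; rc=cv2.minAreaRect(np.argwhere(q)[:,::-1].astype(np.float32))
            print(s[i],c[i].round(1),'med',np.median(P,0).round(4),'zmax',np.percentile(P[:,2],95).round(4),'ray32',ray(n,c[i],.034).round(4),rc)
    pm=(inpl&(abs(C[...,2]-.022)<.006)).astype(np.uint8)
for nm,uv in dict(c1=(220,145),c2=(347,137),c3=(358,293),c4=(229,303)).items(): print(nm,ray("top",uv,.022))
print('chan',ray("top",(201,143),.036),ray("top",(211,306),.036))
for nm,uv,z in(("t_frontL",(459,238),.018),("t_frontR",(485,277),.018),("t_backR",(541,243),.018),("t_backL",(516,204),.018),("sh_l",(483,184),.161),("sh_r",(556,300),.161),("sh_br",(618,260),.165),("sh_bl",(545,147),.165)): print(nm,ray("top",uv,z).round(4))
for nm,uv,z in(("t1",(374,383),.018),("t2",(342,428),.018),("sh1",(428,327),.161),("sh2",(341,456),.161)): print('side',nm,ray("side",uv,z).round(4))
t=cv2.imread("pics/top0.png");s=cv2.imread("pics/side0.png")
a=cv2.resize(t[125:310,195:365],None,fx=3,fy=3,interpolation=2);b=cv2.resize(t[140:310,400:630],None,fx=1.25*1,fy=1.25)
cv2.imwrite("pics/c1.png",cv2.resize(t[130:310,290:640],None,fx=2.2,fy=2.2,interpolation=2))
cv2.imwrite("pics/c2.png",cv2.resize(s[170:320,220:420],None,fx=4,fy=4,interpolation=2)) 
E
```

```text
top plate z [-0.00176412  0.02079599  0.04349379]
[204 177  11 127 326] [209.2 240.6] med [0.5328 0.2448 0.0242] zmax 0.0348 ray32 [0.5313 0.2426 0.034 ] ((209.15370178222656, 239.95913696289062), (126.31602478027344, 2.5575098991394043), 86.42366790771484)
[254 329  30  13 171] [269.8 335.8] med [0.3408 0.1207 0.0193] zmax 0.0224 ray32 [0.3428 0.1194 0.034 ] ((268.26922607421875, 336.3461608886719), (6.6009321212768555, 30.009279251098633), 70.55996704101562)
side plate z [-0.00105747  0.02082321  0.03402116]
[228 175  99  42 944] [277.1 195.6] med [0.5273 0.2471 0.0214] zmax 0.0359 ray32 [0.5247 0.2348 0.034 ] ((277.6979675292969, 195.4021453857422), (9.379213333129883, 102.78607940673828), 70.60218811035156)
[226 212 152 103 848] [306.5 280.7] med [ 0.5022 -0.0429  0.0137] zmax 0.0231 ray32 [ 0.5041 -0.022   0.034 ] ((288.7882080078125, 276.3996887207031), (162.07366943359375, 78.04376983642578), 20.013566970825195)
[315 235  51  29 484] [339.  249.6] med [0.5949 0.0236 0.0391] zmax 0.0434 ray32 [0.5978 0.0275 0.034 ] ((339.5862121582031, 248.03451538085938), (12.868032455444336, 
[... 177 characters left out ...]
46875), (12.289320945739746, 45.411964416503906), 69.44395446777344)
c1 [0.72804421 0.22628588 0.022     ]
c2 [ 0.74509704 -0.03360657  0.022     ]
c3 [ 0.4271869  -0.05593096  0.022     ]
c4 [0.40638589 0.2035264  0.022     ]
chan [0.72864322 0.26175042 0.036     ] [0.40125659 0.23648932 0.036     ]
t_frontL [ 0.5388 -0.2612  0.018 ]
t_frontR [ 0.46   -0.3128  0.018 ]
t_backR [ 0.5291 -0.4272  0.018 ]
t_backL [ 0.6085 -0.378   0.018 ]
sh_l [ 0.6254 -0.2686  0.161 ]
sh_r [ 0.4222 -0.3925  0.161 ]
sh_br [ 0.492  -0.4999  0.165 ]
sh_bl [ 0.6906 -0.3774  0.165 ]
side t1 [ 0.5421 -0.2638  0.018 ]
side t2 [ 0.4581 -0.3141  0.018 ]
side sh1 [ 0.627 -0.261  0.161]
side sh2 [ 0.4225 -0.3859  0.161 ]
```

View pics/c1.png

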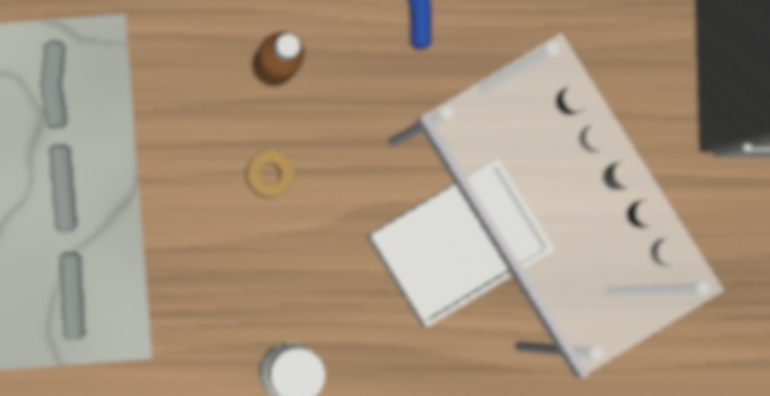

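View pics/c2.png

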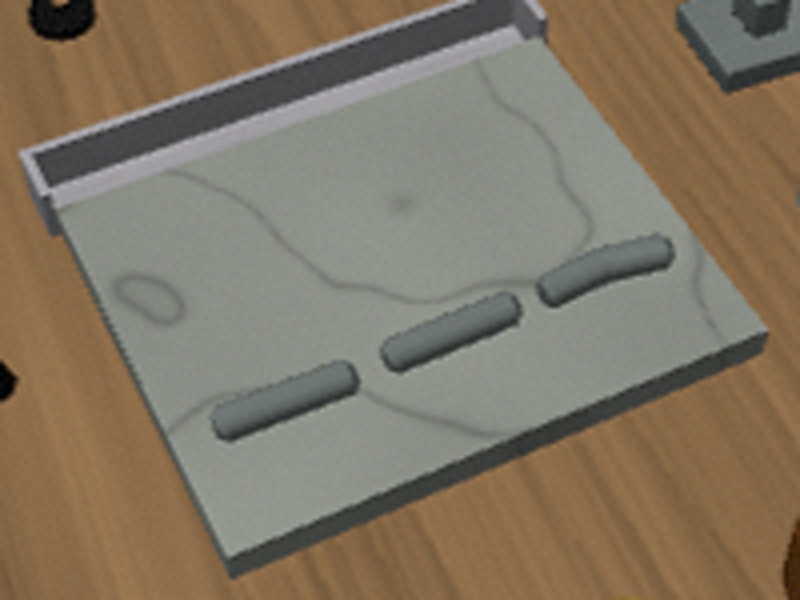

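The far (+x) spindle, at top pixel (314,168), is visibly kinked; the other two are straight. The black (267,339) and blue (185,350) and (480,133) pieces are decoys. Next: positions in the plate and tool frames.

```bash
cat >> h.py <<'E'
c1,c2,c3,c4=[ray("top",u,.022) for u in((220,145),(347,137),(358,293),(229,303))]
PC=(c1+c2+c3+c4)/4; ya=np.arctan2(*(((c1-c4)+(c2-c3))[:2][::-1]))
def toplate(P): 
    w=np.asarray(P)[:2]-PC[:2]; return np.array([w@[np.cos(ya),np.sin(ya)],w@[-np.sin(ya),np.cos(ya)]])
def spindles(n,im,d):
    C=cloud(n,d); pl=np.apply_along_axis(toplate,-1,C)
    m=((C[...,2]>.0305)&(C[...,2]<.06)&(abs(pl[...,0])<.158)&(abs(pl[...,1])<.126)).astype(np.uint8)
    k,l,s,c=cv2.connectedComponentsWithStats(m)
    for i in range(1,k):
        if s[i,4]>80:
            q=l==i;P=ray(n,c[i],.036);xy=C[q][:,:2];v=np.linalg.eigh(np.cov(xy.T))[1][:,1]
            print(n,c[i].round(0),'n',s[i,4],'world',P.round(4),'plate',toplate(P).round(4),'ang',np.degrees(np.arctan(v[1]/v[0])).round(1),'z',np.percentile(C[q][:,2],[50,90]).round(4))
def tool():
    s=env.get_state();q=s["orientation"];return s,s["tcp_pos"],R.from_quat([q[1],q[2],q[3],q[0]]).as_matrix()
E
python3 - <<'E'
from h import *
print(PC,np.degrees(ya))
for n in("top","side"): spindles(n,0,np.load(f"{n}_d0.npy"))
s,t,M=tool();print(M.round(3),t)
E
```

```text
[0.57667851 0.08506869 0.022     ] 4.032171361428284
top [314. 168.] n 387 world [0.679  0.0325 0.036 ] plate [ 0.0984 -0.0597] ang 1.9 z [0.0403 0.0437]
top [319. 215.] n 387 world [0.5839 0.0236 0.036 ] plate [ 0.0029 -0.0619] ang 5.0 z [0.0403 0.0434]
top [323. 264.] n 391 world [0.4859 0.0149 0.036 ] plate [-0.0954 -0.0636] ang 3.4 z [0.0404 0.0432]
side [371. 236.] n 290 world [0.6765 0.0333 0.036 ] plate [ 0.0959 -0.0587] ang 1.4 z [0.0398 0.0428]
side [333. 252.] n 318 world [0.5811 0.0241 0.036 ] plate [ 0.0001 -0.0611] ang 4.6 z [0.0399 0.043 ]
side [291. 270.] n 342 world [0.4832 0.0152 0.036 ] plate [-0.0981 -0.0631] ang 3.2 z [0.0398 0.0429]
[[ 0.924  0.383 -0.   ]
 [ 0.383 -0.924  0.002]
 [ 0.    -0.002 -1.   ]] [ 0.21998617 -0.53075897  0.23049812]
```

```bash
python3 -m creep '[[0.035,-0.029,0,0,0,2.3],[0.07,-0.058,0.01,0,0,4.6],[0.105,-0.087,0.02,0,0,6.9],[0.14,-0.116,0.03,0,0,9.2],[0.175,-0.145,0.04,0,0,11.5],[0.21,-0.174,0.05,0,0,13.8],[0.245,-0.203,0.06,0,0,16.1],[0.28,-0.232,0.07,0,0,18.4]]' 0 30; python3 -c "
from h import *
s,t,M=tool();print(t,M.round(4),'delta tool',M.T@(np.array([.4875,-.027,.08])-t))"
```

```text
clock: 0.9
tcp_pos: [0.3903, -0.2079, 0.1608]
orientation: [0.0, 0.999, 0.035, 0.0]
wrist_force: [1.3, -1.0, 0.6]
finger_gap: 0.0001
[ 0.39028473 -0.2079284   0.16079104] [[ 0.9976  0.0696  0.    ]
 [ 0.0696 -0.9976 -0.    ]
 [ 0.      0.     -1.    ]] delta tool [ 0.10956543 -0.17372725  0.08079198]
```

```bash
python3 -m creep '[[0.025,-0.04,0,0,0,0],[0.05,-0.08,0.01,0,0,0],[0.075,-0.12,0.03,0,0,0],[0.1,-0.155,0.05,0,0,0],[0.1095,-0.1737,0.08,0,0,0],[0.1095,-0.1737,0.11,0,0,0],[0.1095,-0.1737,0.132,0,0,0],[0.1095,-0.1737,0.132,0,0,0]]'; python3 -c "
from h import *
s,t,M=tool();print(t,toplate(t))"
```

```text
clock: 1.7
tcp_pos: [0.4836, -0.0275, 0.0262]
orientation: [-0.001, 0.999, 0.036, -0.003]
wrist_force: [-1.0, -1.4, -0.3]
finger_gap: 0.0001
[ 0.48362272 -0.02754261  0.02615637] [-0.10074389 -0.10578919]
```

```bash
python3 -m creep '[[0.001,-0.01,0,0,0,0],[0.002,-0.02,0,0,0,0],[0.002,-0.03,0,0,0,0],[0.002,-0.04,0,0,0,0],[0.002,-0.05,0,0,0,0],[0.002,-0.06,0,0,0,0],[0.002,-0.07,0,0,0,0],[0.002,-0.08,0,0,0,0]]'; python3 - <<'E'
from h import *
s,t,M=tool();print(t,toplate(t))
im,d=env.read_camera("side"); cv2.imwrite("pics/s1.png",im); spindles("side",im,d)
E
```

```text
clock: 2.5
tcp_pos: [0.4884, 0.0495, 0.034]
orientation: [0.003, 0.999, 0.035, 0.006]
wrist_force: [0.2, -8.6, 17.4]
finger_gap: 0.0
[0.48840448 0.04951522 0.03402326] [-0.09055553 -0.02925833]
side [371. 236.] n 293 world [0.6767 0.0331 0.036 ] plate [ 0.0961 -0.0589] ang 1.3 z [0.0395 0.0427]
side [333. 252.] n 312 world [0.5812 0.0243 0.036 ] plate [ 0.0002 -0.0609] ang 4.6 z [0.04   0.0426]
side [278. 256.] n 189 world [0.4685 0.059  0.036 ] plate [-0.1098 -0.0184] ang -29.8 z [0.0413 0.0514]
```

```bash
python3 - <<'E'
from h import *
im,d=env.read_camera("side"); spindles("side",im,d)
s,t,M=tool();print(s["clock"],t,s["wrist_force"])
cv2.imwrite("pics/s2.png",cv2.resize(im[150:330,190:430],None,fx=3.2,fy=3.2,interpolation=2))
E
```

```text
side [371. 236.] n 289 world [0.6767 0.0333 0.036 ] plate [ 0.0961 -0.0587] ang 1.3 z [0.0401 0.0429]
side [333. 252.] n 311 world [0.5811 0.0243 0.036 ] plate [ 0.0002 -0.0609] ang 4.9 z [0.0398 0.0429]
side [277. 256.] n 190 world [0.4684 0.0606 0.036 ] plate [-0.1098 -0.0168] ang -30.1 z [0.0412 0.051 ]
2.6 [0.48825231 0.05067744 0.03382678] [ 1.5888524  -5.96925781 13.79259899]
```

View pics/s2.png

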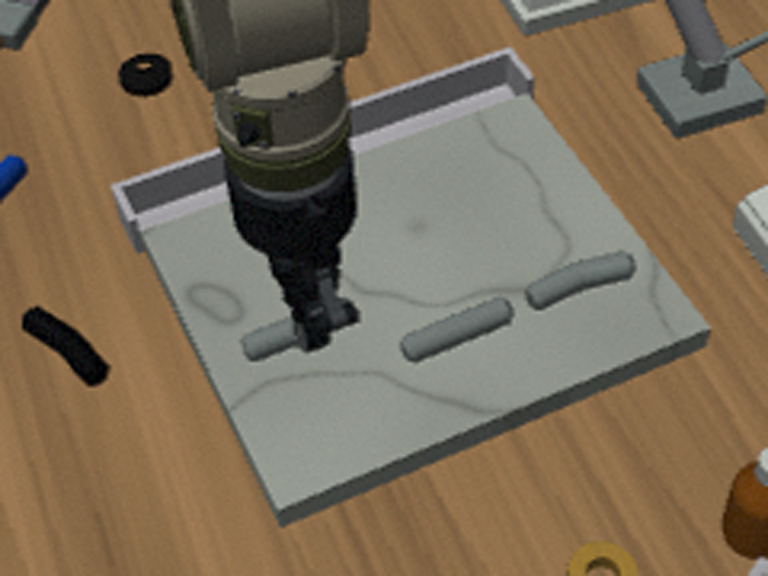

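```bash
python3 - <<'E'
from h import *
im,d=env.read_camera("side"); C=cloud("side",d); pl=np.apply_along_axis(toplate,-1,C)
for lo in np.arange(-.15,-.05,.01):
    m=(pl[...,0]>lo)&(pl[...,0]<lo+.01)&(C[...,2]>.026)&(C[...,2]<.045)&(pl[...,1]>-.06)&(pl[...,1]<.05)
    if m.sum(): q=m&(C[...,2]>.038); print(lo.round(2),m.sum(),'y',np.percentile(pl[m][:,1],[0,10,90,100]).round(4),'topy',pl[q][:,1].mean().round(4) if q.any() else 0,C[m][:,2].max().round(4))
s,t,M=tool();print(s["clock"],t,toplate(t),s["wrist_force"],s["qvel"].round(3), M.round(3))
E
```

```text
-0.15 1 y [-0.0462 -0.0462 -0.0462 -0.0462] topy 0 0.0266
-0.14 21 y [-0.0211 -0.02   -0.0091  0.026 ] topy -0.0155 0.0424
-0.13 45 y [-0.059  -0.0221 -0.0093 -0.0049] topy -0.0137 0.0444
-0.12 41 y [-0.0369 -0.0223 -0.0099 -0.0053] topy -0.0142 0.0439
-0.11 51 y [-0.0362 -0.0236 -0.0089  0.0428] topy -0.0157 0.0449
-0.1 9 y [-0.041  -0.0375 -0.0117 -0.005 ] topy -0.028 0.0446
-0.09 4 y [-0.0387 -0.0383 -0.0335 -0.0334] topy -0.0358 0.0422
-0.07 1 y [-0.0088 -0.0088 -0.0088 -0.0088] topy -0.0088 0.0445
-0.06 2 y [-0.043  -0.04   -0.0166 -0.0136] topy -0.0136 0.0437
2.65 [0.48825927 0.0505401  0.03375616] [-0.09062831 -0.02822578] [ 0.85130881 -5.41357093 15.95017781] [-0.007  0.001 -0.002 -0.     0.006 -0.004] [[ 0.997  0.072  0.011]
 [ 0.072 -0.997 -0.004]
 [ 0.011  0.005 -1.   ]]
```

Side crop: the near spindle (left end at crop pixel (250,345)) has stopped in front of the fingertips, which were lifted 8 mm. The taper of the shut fingers probably overhangs the rod and jams it. I'll back off and lean the tool so the tips lead.

```bash
python3 -m creep '[[0,0.015,0,0,0,0],[0,0.03,0,0,0,0],[0,0.04,0,7,0,0],[0,0.04,0,14,0,0],[0,0.04,0,20,0,0],[0,0.04,0,20,0,0],[0,0.04,0,20,0,0],[0,0.04,0,20,0,0]]'; python3 - <<'E'
from h import *
s,t,M=tool();print(t,toplate(t),s["wrist_force"],M.round(3))
im,d=env.read_camera("side"); spindles("side",im,d)
im,d=env.read_camera("side"); spindles("side",im,d)
C=cloud("side",d);pl=np.apply_along_axis(toplate,-1,C)
for lo in np.arange(-.14,-.05,.01):
    m=(pl[...,0]>lo)&(pl[...,0]<lo+.01)&(C[...,2]>.036)&(C[...,2]<.045)&(abs(pl[...,1])<.12); print(lo.round(2),m.sum(),np.median(pl[m][:,1]).round(4))
cv2.imwrite("pics/s3.png",cv2.resize(im[150:330,190:430],None,fx=3.2,fy=3.2,interpolation=2))
E
```

```text
clock: 3.45
tcp_pos: [0.486, 0.0121, 0.0298]
orientation: [-0.173, 0.984, 0.036, -0.006]
wrist_force: [-0.0, -0.3, -0.7]
finger_gap: 0.0002
[0.48595985 0.01209126 0.02980135] [-0.09562563 -0.06641776] [-0.02683048 -0.30694638 -0.66555867] [[ 0.997  0.069 -0.024]
 [ 0.073 -0.938  0.34 ]
 [ 0.001 -0.34  -0.94 ]]
side [371. 236.] n 288 world [0.677  0.0332 0.036 ] plate [ 0.0964 -0.0588] ang 0.9 z [0.0397 0.0432]
side [333. 252.] n 298 world [0.583 0.024 0.036] plate [ 0.002  -0.0614] ang 6.6 z [0.0399 0.0431]
side [281. 270.] n 152 world [0.4645 0.0229 0.036 ] plate [-0.1163 -0.0541] ang -44.4 z [0.0401 0.0448]
side [371. 236.] n 291 world [0.6767 0.0331 0.036 ] plate [ 0.0961 -0.0588] ang 1.1 z [0.0397 0.0428]
side [333. 252.] n 299 world [0.583  0.0241 0.036 ] plate [ 0.002  -0.0613] ang 6.0 z [0.0401 0.0429]
side [281. 269.] n 150 world [0.4646 0.0239 0.036 ] plate [-0.1161 -0.0531] ang -47.0 z [0.0399 0.045 ]
-0.14 13 -0.0493
-0.13 35 -0.0513
-0.12 34 -0.0511
-0.11 24 -0.0555
-0.1 0 nan
-0.09 0 nan
-0.08 0 nan
-0.07 0 nan
-0.06 0 nan
  return _methods._mean(a, axis=axis, dtype=dtype,
  ret = ret.dtype.type(ret / rcount)
```

View pics/s3.png

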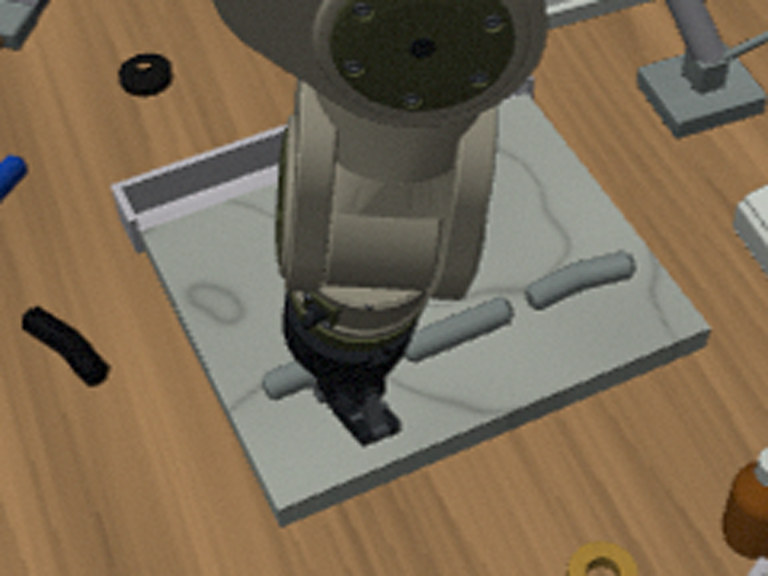

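```bash
python3 - <<'E'
from h import *
s,t,M=tool();print(t,toplate(t),s["wrist_force"])
for k in(0,-.02,-.073): print(k,((proj("side",t+k*M[:,2])-[190,150])*3.2).round(0))
im,d=env.read_camera("side");C=cloud("side",d);pl=np.apply_along_axis(toplate,-1,C)
m=(pl[...,0]>-.13)&(pl[...,0]<-.115)&(C[...,2]>.036)&(C[...,2]<.045)&(abs(pl[...,1])<.12); print(m.sum(),np.median(pl[m][:,1]).round(4))
m=(abs(pl[...,0]+.0956)<.012)&(C[...,2]>.023)&(C[...,2]<.13)&(pl[...,1]<-.02)&(pl[...,1]>-.2)
for z in np.arange(.023,.13,.008):
    q=m&(abs(C[...,2]-z-.004)<.004)
    if q.any(): print(z.round(3),q.sum(),pl[q][:,1].min().round(4),pl[q][:,1].max().round(4))
E
```

```text
[0.48582038 0.01245182 0.02976343] [-0.0957394  -0.06604828] [0.22431651 0.86969362 0.43738387]
0 [329. 390.]
-0.02 [331. 381.]
-0.073 [338. 355.]
47 -0.0497
0.023 63 -0.1302 -0.0208
0.031 14 -0.0777 -0.0531
0.039 9 -0.0855 -0.0516
0.047 9 -0.0887 -0.0699
0.055 4 -0.0869 -0.0713
0.063 7 -0.1151 -0.0938
0.071 33 -0.1244 -0.0956
0.079 20 -0.1412 -0.1014
0.087 29 -0.1538 -0.1035
0.095 96 -0.1548 -0.1295
0.103 27 -0.1473 -0.1147
0.111 26 -0.1451 -0.1232
0.119 32 -0.1435 -0.1295
0.127 7 -0.1433 -0.1401
```

```bash
python3 -m creep '[[0,-0.0084,0.0062,0,0,0],[0,-0.0178,0.0096,0,0,0],[0,-0.0272,0.013,0,0,0],[0,-0.0366,0.0164,0,0,0],[0,-0.046,0.0198,0,0,0],[0,-0.0554,0.0232,0,0,0],[0,-0.0648,0.0266,0,0,0],[0,-0.0648,0.0266,0,0,0]]'; python3 - <<'E'
from h import *
s,t,M=tool();print(t,toplate(t),s["wrist_force"])
for i in range(3):
    im,d=env.read_camera("side");C=cloud("side",d);pl=np.apply_along_axis(toplate,-1,C)
    m=(pl[...,0]>-.13)&(pl[...,0]<-.115)&(C[...,2]>.036)&(C[...,2]<.045)&(abs(pl[...,1])<.12); print(m.sum(),np.median(pl[m][:,1]).round(4))
s,t,M=tool();print(t,toplate(t),s["wrist_force"],M.round(3))
E
```

```text
clock: 4.4
tcp_pos: [0.4813, 0.0826, 0.0273]
orientation: [-0.173, 0.984, 0.036, -0.005]
wrist_force: [-0.8, -1.0, -0.9]
finger_gap: 0.0001
[0.48127408 0.08264239 0.02726494] [-0.09533889  0.00428822] [-0.83681129 -0.97748528 -0.93141358]
49 0.0211
41 0.024
48 0.0247
[0.48026362 0.08188171 0.02625549] [-0.09640033  0.00360048] [ 0.00923382 -0.08698402 -1.07128647] [[ 0.997  0.068 -0.025]
 [ 0.073 -0.937  0.341]
 [-0.001 -0.342 -0.94 ]]
```

```bash
python3 -m creep '[[0,0.0103,-0.0303,0,0,0],[0,0.0206,-0.0606,0,0,0],[0.03,0.0488,-0.0709,0,0,0],[0.065,0.077,-0.0811,0,0,0],[0.097,0.0855,-0.0842,0,0,0],[0.097,0.094,-0.0607,0,0,0],[0.097,0.1025,-0.0372,0,0,0],[0.097,0.1025,-0.0372,0,0,0]]'; python3 - <<'E'
from h import *
s,t,M=tool();print(t,toplate(t),s["wrist_force"],M.round(3))
for i in range(2):
    im,d=env.read_camera("side"); spindles("side",im,d)
cv2.imwrite("pics/s4.png",cv2.resize(im[150:330,190:430],None,fx=3.2,fy=3.2,interpolation=2))
E
```

```text
clock: 5.35
tcp_pos: [0.5859, -0.0211, 0.0248]
orientation: [-0.174, 0.984, 0.035, -0.006]
wrist_force: [0.4, 0.1, 0.3]
finger_gap: -0.0004
[ 0.58589068 -0.02110549  0.0248233 ] [ 0.00172356 -0.10655914] [0.38251971 0.08005061 0.28973052] [[ 0.998  0.066 -0.024]
 [ 0.071 -0.937  0.342]
 [-0.    -0.343 -0.94 ]]
side [272. 230.] n 295 world [0.4798 0.1337 0.036 ] plate [-0.0932  0.0554] ang 3.9 z [0.04   0.0433]
side [326. 255.] n 183 world [0.5643 0.0229 0.036 ] plate [-0.0167 -0.0612] ang 4.3 z [0.0398 0.0431]
side [272. 230.] n 295 world [0.4796 0.135  0.036 ] plate [-0.0933  0.0567] ang 3.5 z [0.0401 0.043 ]
side [326. 255.] n 181 world [0.5643 0.0227 0.036 ] plate [-0.0167 -0.0613] ang 4.4 z [0.0399 0.0432]
```

View pics/s4.png

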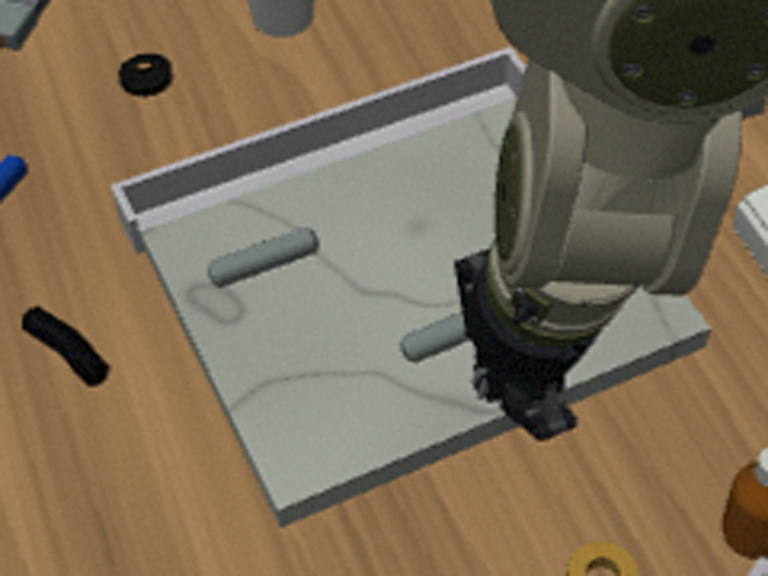

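Side crop: the near spindle rolled smoothly and straight to crop pixel (265,255) and is still creeping. Spindle 2 at (430,340) lies ahead of the fingers; I'll push it a little more briskly.

```bash
python3 -m creep '[[0,-0.0113,0.0032,0,0,0],[0,-0.0228,0.0073,0,0,0],[0,-0.0341,0.0114,0,0,0],[0,-0.0453,0.0155,0,0,0],[0,-0.0566,0.0196,0,0,0],[0,-0.0678,0.0237,0,0,0],[0,-0.0791,0.0278,0,0,0],[0,-0.0904,0.0319,0,0,0]]'; python3 - <<'E'
from h import *
s,t,M=tool();print(t,toplate(t),s["wrist_force"],M.round(3))
for i in range(3):
    im,d=env.read_camera("side"); spindles("side",im,d)
s,t,M=tool();print(t,toplate(t),s["wrist_force"])
E
```

```text
clock: 6.25
tcp_pos: [0.5793, 0.0759, 0.0284]
orientation: [-0.173, 0.984, 0.036, -0.005]
wrist_force: [0.5, -4.6, 6.1]
finger_gap: -0.0
[0.57930726 0.07591457 0.02837796] [ 0.00197855 -0.00931631] [ 0.51797416 -4.63972511  6.13250782] [[ 0.997  0.068 -0.022]
 [ 0.072 -0.938  0.34 ]
 [ 0.002 -0.341 -0.94 ]]
side [271. 228.] n 283 world [0.4791 0.1404 0.036 ] plate [-0.0935  0.062 ] ang 4.1 z [0.0399 0.043 ]
side [313. 235.] n 169 world [0.5601 0.0854 0.036 ] plate [-0.0165  0.0015] ang -40.0 z [0.0404 0.047 ]
side [371. 236.] n 288 world [0.6767 0.0332 0.036 ] plate [ 0.0961 -0.0588] ang 1.1 z [0.0399 0.0428]
side [271. 228.] n 290 world [0.4793 0.1394 0.036 ] plate [-0.0933  0.0611] ang 3.9 z [0.0399 0.0432]
side [312. 234.] n 171 world [0.5597 0.0891 0.036 ] plate [-0.0166  0.0052] ang -46.9 z [0.0402 0.0481]
side [371. 236.] n 287 world [0.6768 0.0333 0.036 ] plate [ 0.0963 -0.0587] ang 1.1 z [0.0397 0.0427]
side [271. 229.] n 290 world [0.4798 0.1388 0.036 ] plate [-0.0929  0.0604] ang 3.6 z [0.0398 0.0429]
side [312. 233.] n 179 world [0.5604 0.0921 0.036 ] plate [-0.0157  0.0082] ang -55.0 z [0.0405 0.0462]
side [371. 237.] n 287 world [0.6762 0.0332 0.036 ] plate [ 0.0956 -0.0588] ang 2.0 z [0.0394 0.0429]
[0.57776529 0.07663569 0.02737868] [ 0.00049111 -0.00848854] [-0.21194283 -0.36656866  0.5949249 ]
```

```bash
python3 -m creep '[[0,0.0043,-0.0175,0,0,0],[-0.03,-0.0008,-0.0316,0,0,0],[-0.065,-0.0008,-0.0316,0,0,0],[-0.0955,-0.0196,-0.0248,0,0,0],[-0.0955,-0.0365,-0.0187,0,0,0],[-0.0955,-0.0297,0.0001,0,0,0],[-0.0955,-0.0263,0.0095,0,0,0],[-0.0955,-0.0263,0.0095,0,0,0]]'; python3 - <<'E'
from h import *
s,t,M=tool();print(t,toplate(t),s["wrist_force"],M.round(3))
for i in range(2):
    im,d=env.read_camera("side"); spindles("side",im,d)
E
```

```text
clock: 7.2
tcp_pos: [0.4797, 0.0963, 0.0259]
orientation: [-0.174, 0.984, 0.035, -0.008]
wrist_force: [0.5, -0.3, -0.1]
finger_gap: -0.0001
[0.47969215 0.0963101  0.02587993] [-0.09595583  0.01803334] [ 0.45415407 -0.30344911 -0.10526107] [[ 0.997  0.066 -0.028]
 [ 0.072 -0.937  0.342]
 [-0.004 -0.343 -0.939]]
side [313. 213.] n 187 world [0.5846 0.1484 0.036 ] plate [0.0124 0.0626] ang 6.2 z [0.0395 0.0427]
side [260. 233.] n 90 world [0.4522 0.1377 0.036 ] plate [-0.1205  0.0613] ang -10.3 z [0.0397 0.0434]
side [371. 237.] n 291 world [0.6766 0.033  0.036 ] plate [ 0.096 -0.059] ang 0.6 z [0.0398 0.0429]
side [313. 212.] n 184 world [0.5854 0.1505 0.036 ] plate [0.0133 0.0647] ang 7.6 z [0.0398 0.0431]
side [260. 233.] n 94 world [0.453 0.137 0.036] plate [-0.1197  0.0605] ang -9.7 z [0.0392 0.0429]
side [371. 237.] n 296 world [0.6766 0.033  0.036 ] plate [ 0.0961 -0.059 ] ang 1.4 z [0.0397 0.0426]
```

```bash
python3 -m creep '[[0,-0.0131,0.0048,0,0,0],[0,-0.0263,0.0096,0,0,0],[0,-0.0394,0.0143,0,0,0],[0,-0.0525,0.0191,0,0,0],[0,-0.0657,0.0239,0,0,0],[0,-0.0788,0.0287,0,0,0],[0,-0.0788,0.0287,0,0,0],[0,-0.0788,0.0287,0,0,0]]'; python3 - <<'E'
from h import *
s,t,M=tool();print(t,toplate(t),s["wrist_force"],M.round(3))
for i in range(2):
    im,d=env.read_camera("side"); spindles("side",im,d)
E
```

```text
clock: 8.1
tcp_pos: [0.4752, 0.1801, 0.0276]
orientation: [-0.173, 0.984, 0.036, -0.006]
wrist_force: [-0.2, -0.1, -0.1]
finger_gap: 0.0002
[0.47523823 0.18013071 0.02762736] [-0.09450475  0.10195965] [-0.22089611 -0.05685612 -0.08648112] [[ 0.997  0.068 -0.025]
 [ 0.073 -0.937  0.341]
 [ 0.    -0.342 -0.94 ]]
side [303. 206.] n 261 world [0.5709 0.1774 0.036 ] plate [0.0008 0.0925] ang 4.1 z [0.0394 0.0431]
side [371. 236.] n 292 world [0.6766 0.0331 0.036 ] plate [ 0.096  -0.0589] ang 1.3 z [0.0397 0.0424]
side [303. 205.] n 262 world [0.5712 0.1788 0.036 ] plate [0.0011 0.0939] ang 4.1 z [0.0396 0.0433]
side [371. 237.] n 296 world [0.6766 0.033  0.036 ] plate [ 0.096 -0.059] ang 1.0 z [0.0396 0.0427]
```

```bash
python3 -m creep '[[0,0.0056,-0.0286,0,0,0],[0.02,0.03,-0.0641,0,0,0],[0.06,0.0629,-0.0761,0,0,0],[0.1,0.0911,-0.0863,0,0,0],[0.14,0.1193,-0.0966,0,0,0],[0.175,0.1475,-0.1069,0,0,0],[0.1915,0.1776,-0.1178,0,0,0],[0.1915,0.1861,-0.0943,0,0,0]]'; python3 - <<'E'
from h import *
im,d=env.read_camera("side"); spindles("side",im,d)
s,t,M=tool();print(t,toplate(t),s["wrist_force"],M.round(3))
im,d=env.read_camera("top"); spindles("top",im,d)
cv2.imwrite("pics/t5.png",cv2.resize(im[120:320,150:390],None,fx=3,fy=3,interpolation=2))
C=cloud("top",d);pl=np.apply_along_axis(toplate,-1,C)
E
```

```text
clock: 9.0
tcp_pos: [0.687, -0.0194, 0.0545]
orientation: [-0.172, 0.985, 0.033, -0.001]
wrist_force: [-0.4, -0.1, -0.6]
finger_gap: 0.0001
side [303. 204.] n 254 world [0.571  0.1836 0.036 ] plate [0.0012 0.0987] ang 4.1 z [0.0398 0.0432]
side [369. 237.] n 254 world [0.6718 0.0333 0.036 ] plate [ 0.0912 -0.0584] ang 2.0 z [0.0398 0.0432]
[ 0.68186206 -0.01672482  0.04786665] [ 0.09776542 -0.10893768] [-1.89655889  0.49224092 -3.90119683] [[ 0.998  0.063 -0.025]
 [ 0.067 -0.938  0.341]
 [-0.002 -0.342 -0.94 ]]
top [314. 167.] n 384 world [0.6792 0.0325 0.036 ] plate [ 0.0985 -0.0596] ang 2.0 z [0.0403 0.0438]
top [240. 220.] n 389 world [0.5736 0.182  0.036 ] plate [0.0038 0.0969] ang 4.4 z [0.0403 0.0431]
```

View pics/t5.png

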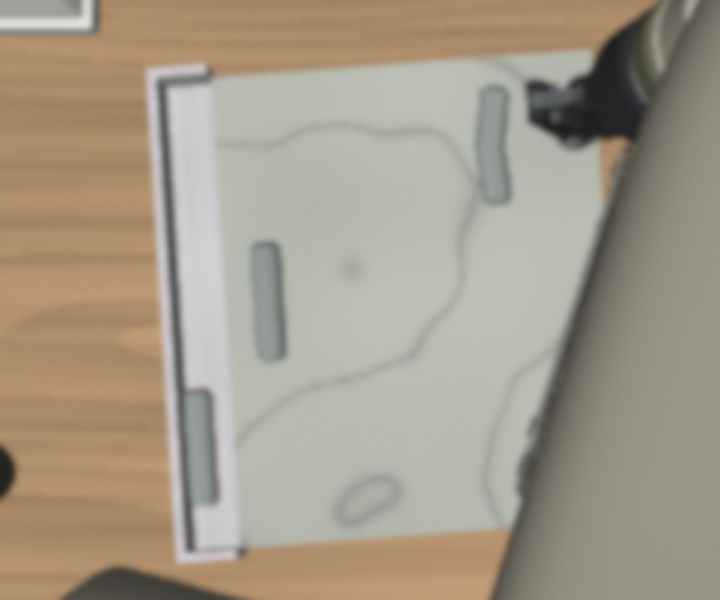

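Top crop: spindle 1 lies in the channel at (200,445), spindle 2 is slow at (268,300), and the kinked spindle 3 is at (493,143). I'll check the fingertip projection before pushing.

```bash
python3 - <<'E'
from h import *
s,t,M=tool();print(t,toplate(t),s["wrist_force"])
for k in(0,-.02,-.073): print(k,((proj("top",t+k*M[:,2])-[150,120])*3).round(0))
E
```

```text
[ 0.67941133 -0.01478057  0.04838938] [ 0.09545747 -0.10682592] [-0.56480213  0.53228563 -0.89799445]
0 [564. 139.]
-0.02 [575. 132.]
-0.073 [606. 113.]
```

```bash
python3 -m creep '[[0.002,0.0075,0.0206,0,0,0],[0.002,-0.0057,0.0254,0,0,0],[0.002,-0.0188,0.0301,0,0,0],[0.002,-0.0282,0.0336,0,0,0],[0.002,-0.0376,0.037,0,0,0],[0.002,-0.047,0.0404,0,0,0],[0.002,-0.0564,0.0438,0,0,0],[0.002,-0.0658,0.0472,0,0,0]]'; python3 - <<'E'
from h import *
s,t,M=tool();print(t,toplate(t),s["wrist_force"],M.round(3))
for i in range(3):
  im,d=env.read_camera("top"); spindles("top",im,d)
s,t,M=tool();print(t,toplate(t),s["wrist_force"])
cv2.imwrite("pics/t6.png",cv2.resize(im[120:320,150:390],None,fx=3,fy=3,interpolation=2))
E
```

```text
clock: 9.9
tcp_pos: [0.6774, 0.0659, 0.0307]
orientation: [-0.174, 0.984, 0.035, -0.006]
wrist_force: [-1.1, -0.4, 0.2]
finger_gap: -0.0001
[0.67737769 0.06585023 0.03067735] [ 0.09909855 -0.02625171] [-1.07668623 -0.42840489  0.23525325] [[ 0.997  0.068 -0.025]
 [ 0.072 -0.937  0.341]
 [ 0.    -0.342 -0.94 ]]
top [289. 177.] n 184 world [0.6605 0.0833 0.036 ] plate [ 0.0835 -0.0076] ang -10.6 z [0.041  0.0442]
top [239. 220.] n 390 world [0.5732 0.1828 0.036 ] plate [0.0034 0.0977] ang 4.1 z [0.0402 0.0435]
top [286. 177.] n 186 world [0.6601 0.0894 0.036 ] plate [ 0.0835 -0.0015] ang -1.3 z [0.0417 0.0449]
top [239. 220.] n 391 world [0.5733 0.1823 0.036 ] plate [0.0035 0.0972] ang 4.1 z [0.0402 0.043 ]
top [284. 174.] n 225 world [0.6654 0.0927 0.036 ] plate [0.089  0.0013] ang 6.5 z [0.0417 0.0454]
top [239. 220.] n 391 world [0.5734 0.1828 0.036 ] plate [0.0037 0.0977] ang 3.8 z [0.0402 0.0433]
[0.67717122 0.06572733 0.03033765] [ 0.09888394 -0.02635978] [ 0.28952179 -0.39673262  0.4961584 ]
```

```bash
python3 -m creep '[[0,0.0009,-0.0269,0,0,0],[-0.03,-0.0076,-0.0504,0,0,0],[-0.07,-0.017,-0.047,0,0,0],[-0.096,-0.0452,-0.0368,0,0,0],[-0.096,-0.0781,-0.0248,0,0,0],[-0.096,-0.0828,0.0034,0,0,0],[-0.096,-0.0733,0.0298,0,0,0],[-0.096,-0.0733,0.0298,0,0,0]]'; python3 - <<'E'
from h import *
s,t,M=tool();print(t,toplate(t),s["wrist_force"],M.round(3))
for i in range(2):
  im,d=env.read_camera("top"); spindles("top",im,d)
s,t,M=tool();print(t,toplate(t),s["wrist_force"])
E
```

```text
clock: 10.85
tcp_pos: [0.5748, 0.1372, 0.0254]
orientation: [-0.174, 0.984, 0.035, -0.008]
wrist_force: [0.0, -0.6, -0.0]
finger_gap: -0.0003
[0.57480196 0.13715799 0.02541651] [0.00179084 0.05209232] [ 0.04781492 -0.59179673 -0.04089752] [[ 0.997  0.067 -0.027]
 [ 0.072 -0.937  0.342]
 [-0.003 -0.343 -0.939]]
top [239. 220.] n 350 world [0.5718 0.1833 0.036 ] plate [0.002  0.0983] ang 5.2 z [0.0404 0.0433]
top [239. 220.] n 355 world [0.572  0.1832 0.036 ] plate [0.0023 0.0982] ang 5.1 z [0.0405 0.0434]
[0.57582857 0.13629414 0.02753341] [0.00275417 0.05115843] [-0.55552923  0.28855121 -0.09832586]
```

```bash
python3 -m creep '[[0,-0.0122,0.0044,0,0,0],[0,-0.0244,0.0089,0,0,0],[0,-0.0367,0.0133,0,0,0],[0,-0.0489,0.0177,0,0,0],[0,-0.0574,0.0208,0,0,0],[0,-0.0574,0.0208,0,0,0],[0,-0.048,0.0174,0,0,0],[0,-0.03,0.01,0,0,0]]'; python3 - <<'E'
from h import *
s,t,M=tool();print(s["clock"],t,toplate(t),s["wrist_force"],M.round(3))
for n in("top","side"):
  im,d=env.read_camera(n); spindles(n,im,d)
  cv2.imwrite(f"pics/{n}7.png",cv2.resize(im[110:320,150:430],None,fx=2.8,fy=2.8,interpolation=2))
E
```

```text
clock: 11.75
tcp_pos: [0.5729, 0.1685, 0.0278]
orientation: [-0.174, 0.984, 0.036, -0.007]
wrist_force: [-0.3, 0.4, 0.3]
finger_gap: -0.0001
11.75 [0.57292326 0.16850765 0.02782725] [0.00212119 0.08349649] [-0.26232782  0.41283752  0.34019181] [[ 0.997  0.069 -0.026]
 [ 0.074 -0.937  0.341]
 [-0.001 -0.342 -0.94 ]]
side [360. 221.] n 264 world [0.6728 0.084  0.036 ] plate [ 0.0958 -0.0078] ang 3.7 z [0.04   0.0432]
```

View pics/top7.png

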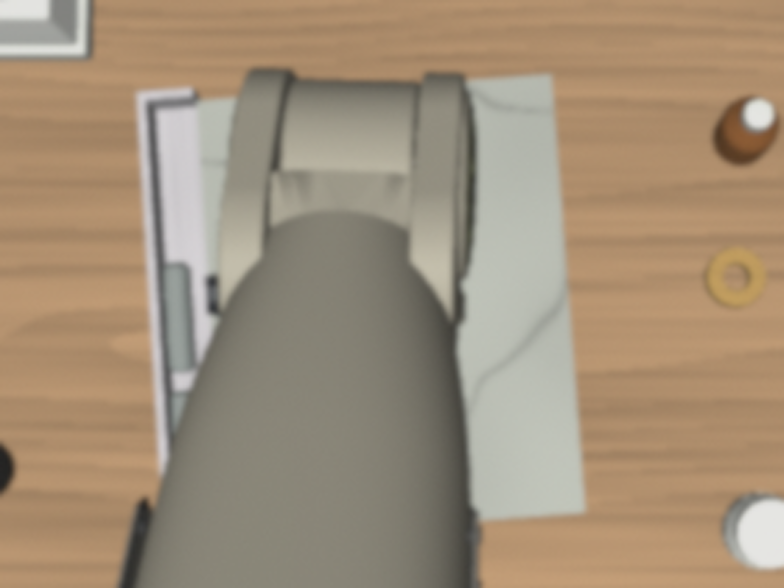

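Top crop: both straight spindles lie in the channel, at (180,315) and (178,415). The side view puts spindle 3 at rest at plate (0.096,-0.008). I'll lift, straighten the tool, open the jaws and look again.

```bash
python3 -m creep '[[0,-0.0103,-0.0282,0,0,0],[0.002,0.01,-0.065,-5,0,0],[0.004,0.033,-0.094,-10,0,0],[0.005,0.056,-0.123,-15,0,0],[0.007,0.079,-0.152,-20,0,0],[0.008,0.102,-0.181,-20,0,0],[0.0095,0.125,-0.21,-20,0,0],[0.0106,0.1478,-0.2369,-20,0,0]]' 0.045 40; python3 - <<'E'
from h import *
s,t,M=tool();print(s["clock"],t,s["finger_gap"],M.round(3),s["joint_pos"].round(3))
for k in range(2):
  for n in("top","side"):
    im,d=env.read_camera(n); spindles(n,im,d)
cv2.imwrite("pics/s8.png",cv2.resize(im[150:330,190:430],None,fx=3.2,fy=3.2,interpolation=2))
E
```

```text
clock: 12.65
tcp_pos: [0.6, -0.0516, 0.2011]
orientation: [-0.0, 0.999, 0.036, -0.0]
wrist_force: [0.9, -0.1, 0.8]
finger_gap: 0.0446
12.65 [ 0.6000111  -0.05157886  0.20111547] 0.044617357374016134 [[ 0.997  0.071 -0.   ]
 [ 0.071 -0.997  0.   ]
 [-0.    -0.    -1.   ]] [-0.219  0.376  0.062  1.257  0.     2.851]
top [289. 169.] n 387 world [0.6757 0.0831 0.036 ] plate [ 0.0986 -0.0089] ang 3.9 z [0.0403 0.0434]
side [354. 223.] n 162 world [0.6576 0.0831 0.036 ] plate [ 0.0805 -0.0077] ang 0.0 z [0.0401 0.0427]
top [289. 169.] n 384 world [0.6757 0.0831 0.036 ] plate [ 0.0986 -0.0089] ang 3.8 z [0.0405 0.0435]
side [353. 224.] n 147 world [0.6553 0.0828 0.036 ] plate [ 0.0783 -0.0077] ang -1.2 z [0.0398 0.0428]
```

View pics/s8.png

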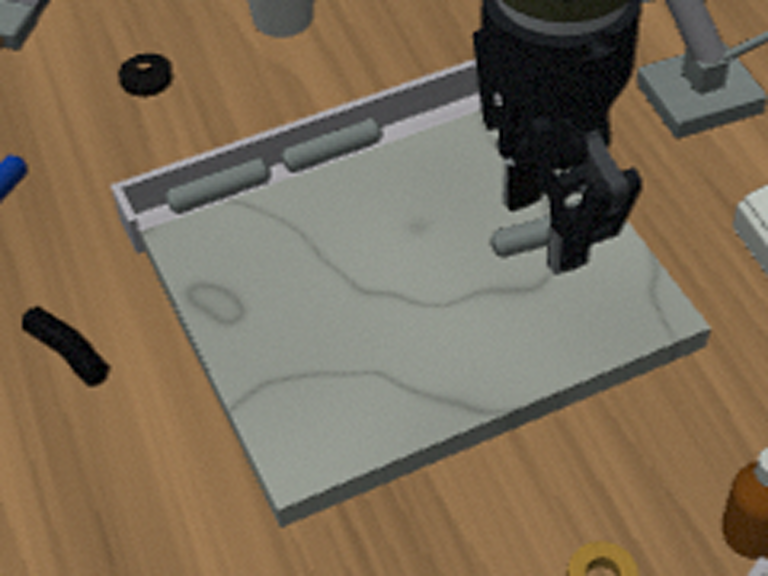

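Side crop: spindle 3 is still, at (520,238) beneath the gripper, and both straight ones lie in the channel at (218,185) and (332,145). The top view gives spindle 3 at world (0.6757,0.0831), about 51 mm from its start. For the tray yaw, joint 6 needs the half-turned grasp, so I'll turn now.

```bash
python3 -m creep '[[0.008,-0.015,0.004,0,0,-8.5],[0.016,-0.03,0.008,0,0,-17],[0.024,-0.045,0.012,0,0,-25.5],[0.032,-0.06,0.016,0,0,-34],[0.04,-0.075,0.02,0,0,-42.5],[0.047,-0.09,0.024,0,0,-51],[0.053,-0.104,0.028,0,0,-59.5],[0.0584,-0.116,0.03,0,0,-68]]'; python3 -m creep '[[0,0,0,0,0,-8.5],[0,0,0,0,0,-17],[0,0,0,0,0,-25.5],[0,0,0,0,0,-34],[0,0,0,0,0,-42.5],[0,0,0,0,0,-51],[0,0,0,0,0,-59.5],[0,0,0,0,0,-68]]'
python3 - <<'E'
from h import *
s,t,M=tool();print(s["joint_pos"].round(3),t)
L=np.radians(32);a=np.radians(3.9)
f=np.array([np.cos(a),np.sin(a),0]);z=np.array([*(np.sin(L)*f[:2]),-np.cos(L)]);y=np.array([-np.sin(a),np.cos(a),0]);x=np.cross(y,z)
G=np.stack([x,y,z],1)
print('rotvec',np.degrees(R.from_matrix(M.T@G).as_rotvec()).round(1))
g=np.array([.6755,.083,.032]) 
tcp=g+np.array([0,0,-.002]); pre=tcp-.09*z
print('pre shift',(M.T@(pre-t)).round(4),'tcp',tcp,'pre',pre)
E
```

```text
clock: 13.65
tcp_pos: [0.6488, 0.0717, 0.1684]
orientation: [-0.001, 0.806, 0.592, -0.001]
wrist_force: [-0.2, 0.3, 0.7]
finger_gap: 0.0452
clock: 14.45
tcp_pos: [0.6488, 0.0709, 0.1689]
orientation: [-0.001, 0.338, 0.941, -0.0]
wrist_force: [0.0, -0.2, 0.4]
finger_gap: 0.045
[-0.014  0.49   0.157  1.241  0.     0.675] [0.64879821 0.07088171 0.1688727 ]
rotvec [-12.1 -30.6 -42.2]
pre shift [ 0.0216 -0.0063  0.0626] tcp [0.6755 0.083  0.03  ] pre [0.62791771 0.07975616 0.10632433]
```

```bash
python3 -m creep '[[0.003,-0.001,0.008,-1.8,-4.5,-6.2],[0.006,-0.002,0.016,-3.6,-9,-12.4],[0.009,-0.003,0.024,-5.4,-13.5,-18.6],[0.012,-0.004,0.032,-7.2,-18,-24.8],[0.015,-0.005,0.04,-9,-22.6,-31],[0.018,-0.006,0.048,-10.7,-27,-37.2],[0.0216,-0.0063,0.0626,-12.1,-30.6,-42.2],[0.0216,-0.0063,0.0626,-12.1,-30.6,-42.2]]'
python3 - <<'E'
from h import *
s,t,M=tool();print(s["joint_pos"].round(3),t,M.round(3))
im,d=env.read_camera("top"); spindles("top",im,d)
im,d=env.read_camera("side"); spindles("side",im,d)
print('shift',(M.T@(np.array([.6755,.083,.0285])-t)).round(4))
E
```

```text
clock: 15.25
tcp_pos: [0.6211, 0.0797, 0.1007]
orientation: [0.271, -0.03, 0.962, 0.009]
wrist_force: [-1.0, 0.4, -1.5]
finger_gap: 0.0451
[-0.022  0.148 -0.696  0.18   0.044 -0.071] [0.6211258  0.07972798 0.10068475] [[-0.852 -0.062  0.52 ]
 [-0.052  0.998  0.033]
 [-0.521  0.    -0.853]]
top [289. 169.] n 383 world [0.6759 0.0831 0.036 ] plate [ 0.0988 -0.009 ] ang 3.8 z [0.0404 0.0435]
side [360. 221.] n 268 world [0.6728 0.0839 0.036 ] plate [ 0.0958 -0.008 ] ang 3.2 z [0.04   0.0427]
shift [-0.0088 -0.0001  0.09  ]
```

```bash
python3 -m creep '[[-0.001,0,0.012,0,0,0],[-0.002,0,0.024,0,0,0],[-0.003,0,0.036,0,0,0],[-0.004,0,0.048,0,0,0],[-0.004,0,0.058,0,0,0],[-0.004,0,0.062,0,0,0],[-0.004,0,0.062,0,0,0],[-0.004,0,0.062,0,0,0]]'
python3 - <<'E'
from h import *
s,t,M=tool();print(s["joint_pos"].round(3),t,M.round(3),s["wrist_force"])
print('shift',(M.T@(np.array([.6755,.083,.0285])-t)).round(4))
E
```

```text
clock: 16.15
tcp_pos: [0.6657, 0.0807, 0.0573]
orientation: [0.277, -0.029, 0.961, 0.008]
wrist_force: [-0.3, 0.8, 0.9]
finger_gap: 0.0451
[-0.017  0.286 -0.661  0.064  0.04  -0.066] [0.66572327 0.08067844 0.05734177] [[-0.845 -0.06   0.531]
 [-0.052  0.998  0.031]
 [-0.532 -0.001 -0.847]] [-0.3437361   0.76815421  0.91911138]
shift [0.007  0.0018 0.0297]
```

```bash
python3 -m creep '[[0.003,0.0015,0.006,0,0,0],[0.006,0.0015,0.013,0,0,0],[0.007,0.0015,0.02,0,0,0],[0.007,0.0015,0.026,0,0,0],[0.007,0.0015,0.0297,0,0,0],[0.007,0.0015,0.0297,0,0,0],[0.007,0.0015,0.0297,0,0,0],[0.007,0.0015,0.0297,0,0,0]]'; python3 -m creep '[[0,0,0,0,0,0],[0,0,0,0,0,0],[0,0,0,0,0,0],[0,0,0,0,0,0],[0,0,0,0,0,0],[0,0,0,0,0,0],[0,0,0,0,0,0],[0,0,0,0,0,0]]' 0 50
```

```text
clock: 16.95
tcp_pos: [0.6757, 0.0828, 0.0288]
orientation: [0.277, -0.029, 0.96, 0.008]
wrist_force: [0.4, -0.0, 0.2]
finger_gap: 0.045
clock: 17.75
tcp_pos: [0.6759, 0.0828, 0.0291]
orientation: [0.277, -0.029, 0.96, 0.008]
wrist_force: [-3.1, 0.2, 5.1]
finger_gap: 0.0184
```

```bash
python3 -m creep '[[-0.003,0,-0.004,0,0,0],[-0.009,0,-0.0145,0,0,0],[-0.018,0,-0.029,0,0,0],[-0.028,0,-0.0445,0,0,0],[-0.038,0,-0.06,0,0,0],[-0.048,0,-0.076,0,0,0],[-0.058,0,-0.092,0,0,0],[-0.064,0,-0.1016,0,0,0]]' - 60
python3 - <<'E'
from h import *
s,t,M=tool();print(s["joint_pos"].round(3),t,s["finger_gap"],s["wrist_force"])
q={}
for n in("side","top"):
    im,d=env.read_camera(n);spindles(n,im,d)
    cv2.imwrite(f"pics/{n}9.png",im);np.save(f"{n}_d9.npy",d);q[n]=im
    print(n,proj(n,t).round(0))
a=proj("side",t).astype(int)
cv2.imwrite("pics/c9.png",cv2.resize(q["side"][a[1]-75:a[1]+75,a[0]-100:a[0]+100],None,fx=4,fy=4,interpolation=2))
C=np.array([.534,-.345]);b=np.radians(-59)
L=np.radians(32);f=np.array([np.cos(b),np.sin(b),0]);z=np.array([*(np.sin(L)*f[:2]),-np.cos(L)]);y=np.array([-np.sin(b),np.cos(b),0]);x=np.cross(y,z)
G=np.stack([x,y,z],1);rv=R.from_matrix(M.T@G).as_rotvec();print('rv',np.degrees(rv).round(1))
E
```

```text
clock: 18.55
tcp_pos: [0.6758, 0.0829, 0.1497]
orientation: [0.277, -0.029, 0.96, 0.008]
wrist_force: [0.5, -0.4, -1.7]
finger_gap: 0.0179
[-0.013  0.177 -0.521  0.312  0.038 -0.062] [0.67579302 0.08285534 0.14974612] 0.017901487873723546 [ 0.46359217 -0.43300176 -1.73544889]
side [364. 185.]
top [284. 157.]
rv [33.1  0.2 52.9]
```

View pics/c9.png

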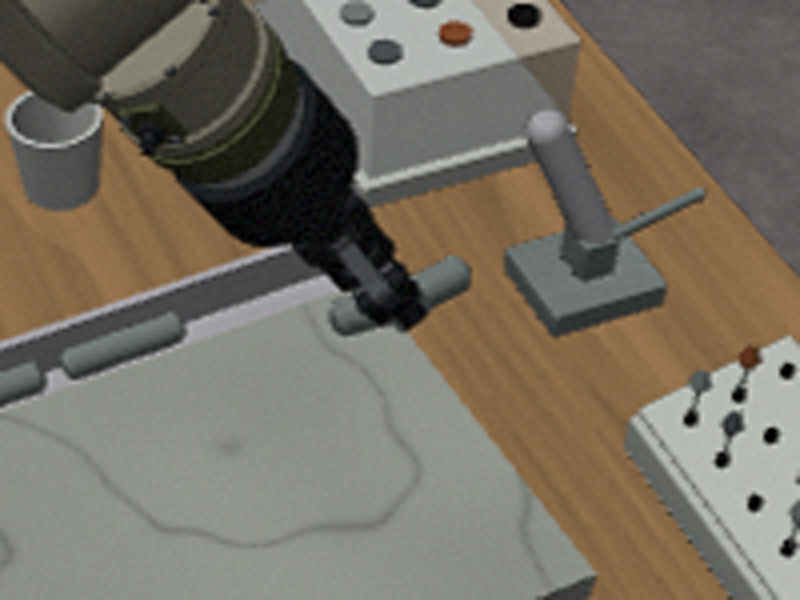

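Side crop: the bent spindle is held level at mid-length, at (400,295). Now the route into the tray.

```bash
python3 - <<'E'
from h import *
s,t,M=tool()
a=np.radians(3.9);f=np.array([np.cos(a),np.sin(a),0])
for n in("side","top"):
    im=cv2.imread(f"pics/{n}9.png");C=cloud(n,np.load(f"{n}_d9.npy"));P=C-t
    g=cv2.cvtColor(im,cv2.COLOR_BGR2GRAY);u=P@f
    for lo,hi in((-.045,-.02),(.02,.045)):
        m=(u>lo)&(u<hi)&(abs(P[...,1]-.07*u)<.02)&(abs(P[...,2])<.035)
        if m.sum()>5: print(n,lo,m.sum(),'u',u[m].min().round(3),u[m].max().round(3),'dz top',np.percentile(P[m][:,2],90).round(4))
C0=cloud("side",np.load("side_d0.npy")); c=np.array([.535,-.346]);b=np.radians(-58.5);F=np.array([np.cos(b),np.sin(b)])
w=C0[...,:2]-c;ux=w@F;uy=w@[-F[1],F[0]]
m=(ux>-.06)&(ux<-.045)&(abs(uy)<.035);print('tray floor z',np.median(C0[m][:,2]).round(4),m.sum())
L=np.radians(32);z=np.array([*(np.sin(L)*F),-np.cos(L)]);y=np.array([-F[1],F[0],0]);x=np.cross(y,z);G=np.stack([x,y,z],1)
rv=np.degrees(R.from_matrix(M.T@G).as_rotvec());fin=np.array([*(c-.014*F),.0125]);W=fin-.2*z
S=M.T@(W-t);print('rv',rv.round(1),'W',W.round(4),'fin',fin.round(4),'S',S.round(4),np.linalg.norm(S).round(3))
for k in range(1,9): print(((S*k/10).round(4)).tolist(),(rv*k/8).round(1).tolist())
E
```

```text
side -0.045 78 u -0.043 -0.022 dz top 0.0121
side 0.02 63 u 0.02 0.038 dz top 0.0123
top 0.02 116 u 0.02 0.04 dz top 0.0155
tray floor z 0.0044 214
rv [32.9  0.3 52.5] W [ 0.4723 -0.2437  0.1821] fin [ 0.5277 -0.3341  0.0125] S [ 0.1725 -0.3137 -0.1458] 0.387
[0.0173, -0.0314, -0.0146] [4.1, 0.0, 6.6]
[0.0345, -0.0627, -0.0292] [8.2, 0.1, 13.1]
[0.0518, -0.0941, -0.0438] [12.3, 0.1, 19.7]
[0.069, -0.1255, -0.0583] [16.5, 0.2, 26.2]
[0.0863, -0.1568, -0.0729] [20.6, 0.2, 32.8]
[0.1035, -0.1882, -0.0875] [24.7, 0.2, 39.4]
[0.1208, -0.2196, -0.1021] [28.8, 0.3, 45.9]
[0.138, -0.251, -0.1167] [32.9, 0.3, 52.5]
```

```bash
python3 -m creep '[[0.0173,-0.0314,-0.0146,4.1,0,6.6],[0.0345,-0.0627,-0.0292,8.2,0.1,13.1],[0.0518,-0.0941,-0.0438,12.3,0.1,19.7],[0.069,-0.1255,-0.0583,16.5,0.2,26.2],[0.0863,-0.1568,-0.0729,20.6,0.2,32.8],[0.1035,-0.1882,-0.0875,24.7,0.2,39.4],[0.1208,-0.2196,-0.1021,28.8,0.3,45.9],[0.138,-0.251,-0.1167,32.9,0.3,52.5]]'
cat >> h.py <<'E'
def plan(s_back):
    s,t,M=tool(); c=np.array([.535,-.346]);b=np.radians(-58.5);F=np.array([np.cos(b),np.sin(b)])
    L=np.radians(32);z=np.array([*(np.sin(L)*F),-np.cos(L)]);y=np.array([-F[1],F[0],0]);x=np.cross(y,z);G=np.stack([x,y,z],1)
    fin=np.array([*(c-.014*F),.0125])
    print(t,'rv',np.degrees(R.from_matrix(M.T@G).as_rotvec()).round(2),'S',(M.T@(fin-s_back*z-t)).round(4),'J',s["joint_pos"].round(2),'gap',s["finger_gap"],s["wrist_force"].round(1))
    w=t[:2]-c; print('tcp in tray',w@F,w@[-F[1],F[0]],t[2])
E
python3 -c "
from h import *
plan(.2)"
```

```text
clock: 19.45
tcp_pos: [0.5102, -0.1789, 0.1728]
orientation: [0.238, 0.472, 0.838, -0.136]
wrist_force: [0.2, -0.5, -2.0]
finger_gap: 0.0181
[ 0.51019566 -0.17893566  0.17277412] rv [-0.32 -0.21 -0.13] S [-0.0352 -0.066   0.0111] J [-0.29  0.   -0.63  0.51 -0.37  0.66] gap 0.018118415827082592 [ 0.2 -0.5 -2. ]
tcp in tray -0.15540599889009815 0.06614170634551281 0.1727741167221564
```

```bash
python3 -m creep '[[-0.009,-0.0165,0.003,0,0,0],[-0.0176,-0.033,0.006,0,0,0],[-0.0264,-0.0495,0.009,0,0,0],[-0.0352,-0.066,0.0111,0,0,0],[-0.0352,-0.066,0.03,0,0,0],[-0.0352,-0.066,0.05,0,0,0],[-0.0352,-0.066,0.07,0,0,0],[-0.0352,-0.066,0.08,0,0,0]]'
python3 - <<'E'
from h import *
plan(.12);
im,d=env.read_camera("top")
plan(0)
s,t,M=tool()
q=env.read_camera("side")[0]
cv2.imwrite("pics/c10.png",np.hstack([cv2.resize(im[130:330,420:620],(400,400),interpolation=2),cv2.resize(q[290:470,300:480],(400,400),interpolation=2)]))
E
```

```text
clock: 20.25
tcp_pos: [0.4921, -0.2742, 0.122]
orientation: [0.237, 0.47, 0.839, -0.135]
wrist_force: [-1.2, -0.5, -2.1]
finger_gap: 0.0178
[ 0.49214505 -0.27419051  0.12204795] rv [-0.21 -0.31  0.09] S [-0.001  -0.0009  0.0098] J [-0.51  0.06 -0.72  0.29 -0.26  0.44] gap 0.017816411157994518 [-1.2 -0.5 -2.1]
tcp in tray -0.08361930720686858 0.0009805076404061917 0.1220479456093511
[ 0.49206065 -0.27429189  0.12134533] rv [-0.24 -0.36  0.1 ] S [-0.0021 -0.0003  0.1292] J [-0.51  0.06 -0.72  0.29 -0.26  0.44] gap 0.01790198463857785 [-0.3 -0.8 -2.4]
tcp in tray -0.08357696173916679 0.0008555638509171185 0.12134532668060558
```

```bash
python3 -m creep '[[0,0,0.02,0,0,0],[0,0,0.04,0,0,0],[-0.001,0,0.06,0,0,0],[-0.001,0,0.08,0,0,0],[-0.002,0,0.095,0,0,0],[-0.002,0,0.107,0,0,0],[-0.002,0,0.115,0,0,0],[-0.002,0,0.117,0,0,0]]'
python3 -c "
from h import *
plan(0)"
```

```text
clock: 21.15
tcp_pos: [0.5265, -0.3287, 0.0263]
orientation: [0.239, 0.47, 0.839, -0.135]
wrist_force: [-0.2, 0.6, -1.6]
finger_gap: 0.0179
[ 0.52652576 -0.32870801  0.0263154 ] rv [-0.12 -0.13  0.07] S [ 0.0029 -0.0018  0.0145] J [-0.58  0.3  -0.74  0.02 -0.23  0.38] gap 0.01793204068582692 [-0.2  0.6 -1.6]
tcp in tray -0.019171620362558935 0.0018095623266647422 0.02631540347630346
```

```bash
python3 -m creep '[[0.001,-0.001,0.003,0,0,0],[0.002,-0.0018,0.006,0,0,0],[0.0025,-0.0018,0.009,0,0,0],[0.0029,-0.0018,0.011,0,0,0],[0.0029,-0.0018,0.0125,0,0,0],[0.0029,-0.0018,0.0135,0,0,0],[0.0029,-0.0018,0.0135,0,0,0],[0.0029,-0.0018,0.0135,0,0,0]]'
python3 -c "
from h import *
plan(0)"
```

```text
clock: 21.95
tcp_pos: [0.5275, -0.3337, 0.014]
orientation: [0.239, 0.47, 0.839, -0.135]
wrist_force: [-0.5, 0.4, -1.7]
finger_gap: 0.018
[ 0.52753714 -0.33373522  0.01397788] rv [-0.1  -0.08  0.06] S [ 0.0005 -0.      0.0014] J [-0.58  0.33 -0.74 -0.01 -0.23  0.38] gap 0.018014089722685204 [-0.5  0.4 -1.7]
tcp in tray -0.014356779589271363 4.5202057078107315e-05 0.013977879206098043
```

```bash
python3 -m creep '[[-0.0003,0,0.0005,0,0,0],[-0.0006,0,0.001,0,0,0],[-0.001,0,0.0015,0,0,0],[-0.0013,0,0.002,0,0,0],[-0.0015,0,0.0024,0,0,0],[-0.0015,0,0.0024,0,0,0],[-0.0015,0,0.0024,0,0,0],[-0.0015,0,0.0024,0,0,0]]'
python3 -c "
from h import *
plan(0)"
```

```text
clock: 22.75
tcp_pos: [0.5288, -0.3359, 0.0127]
orientation: [0.239, 0.47, 0.839, -0.135]
wrist_force: [0.7, 0.7, -1.6]
finger_gap: 0.0178
[ 0.5288288  -0.33586387  0.01267361] rv [-0.1  -0.09  0.06] S [ 0.0019 -0.     -0.001 ] J [-0.59  0.33 -0.74 -0.02 -0.23  0.37] gap 0.017782499254783632 [ 0.7  0.7 -1.6]
tcp in tray -0.011866918087567815 3.4303377564793e-05 0.012673606966878023
```

```bash
python3 -m creep '[[0.0005,0,0.0004,0,0,0],[0.001,0,0.0008,0,0,0],[0.0016,0,0.0012,0,0,0],[0.002,0,0.0015,0,0,0],[0.002,0,0.0015,0,0,0],[0.002,0,0.0015,0,0,0],[0.002,0,0.0015,0,0,0],[0.002,0,0.0015,0,0,0]]'
python3 -c "
from h import *
plan(0)"
```

```text
clock: 23.55
tcp_pos: [0.5287, -0.3355, 0.0111]
orientation: [0.24, 0.47, 0.839, -0.135]
wrist_force: [-2.8, 2.3, 5.8]
finger_gap: 0.018
[ 0.52870075 -0.33550128  0.01113997] rv [-0.1   0.    0.04] S [ 0.0008 -0.0001 -0.0021] J [-0.59  0.34 -0.74 -0.02 -0.23  0.38] gap 0.017956671123266238 [-2.8  2.3  5.8]
tcp in tray -0.012242976448940587 0.00011457474672754562 0.011139970492842755
```

Gentle contact with the tray floor (about 7 N). I'll release and withdraw along the tool axis.

```bash
python3 -m creep '[[0,0,0,0,0,0],[0,0,0,0,0,0],[0,0,0,0,0,0],[0,0,0,0,0,0],[0,0,0,0,0,0],[0,0,0,0,0,0],[0,0,0,0,0,0],[0,0,0,0,0,0]]' 0.042 ; python3 -m creep '[[0,0,-0.005,0,0,0],[0,0,-0.015,0,0,0],[0,0,-0.03,0,0,0],[0,0,-0.05,0,0,0],[0,0,-0.075,0,0,0],[0,0,-0.105,0,0,0],[0,0,-0.14,0,0,0],[0,0,-0.17,0,0,0]]'; python3 -m creep '[[0,0.03,-0.02,0,0,0],[0,0.06,-0.04,0,0,0],[0,0.09,-0.06,0,0,0],[0,0.12,-0.07,0,0,0],[0,0.15,-0.08,0,0,0],[0,0.18,-0.08,0,0,0],[0,0.2,-0.08,0,0,0],[0,0.2,-0.08,0,0,0]]'
python3 - <<'E'
from h import *
plan(.2)
im={}
for n in("top","side"):
    im[n],d=env.read_camera(n);C=cloud(n,d)
    c=np.array([.535,-.346]);b=np.radians(-58.5);F=np.array([np.cos(b),np.sin(b)]);w=C[...,:2]-c
    g=cv2.cvtColor(im[n],cv2.COLOR_BGR2GRAY);print(n,'plate spindles:');spindles(n,im[n],d)
    pl=np.apply_along_axis(toplate,-1,C);m=(pl[...,1]>.132)&(pl[...,1]<.162)&(abs(pl[...,0])<.155)&(C[...,2]>.013)&(C[...,2]<.03)
    print('channel z',m.sum(),np.median(C[m][:,2]).round(4),np.percentile(pl[m][:,0],[1,25,75,99]).round(3),pl[m][:,1].mean().round(3))
cv2.imwrite("pics/end.png",np.hstack([cv2.resize(im["top"][120:320,190:590],(400,200)),cv2.resize(im["side"][160:480,220:540],(400,400),interpolation=2)[:200]]) if 0 else np.vstack([cv2.resize(im["top"][130:310,190:630],None,fx=1.8,fy=1.8,interpolation=2),cv2.resize(im["side"][365:480,180:620][:,:],None,fx=1.8,fy=1.8,interpolation=2)]))
E
```

```text
clock: 24.35
tcp_pos: [0.5283, -0.3351, 0.0103]
orientation: [0.239, 0.47, 0.839, -0.135]
wrist_force: [-0.5, -0.2, 0.4]
finger_gap: 0.0421
clock: 25.15
tcp_pos: [0.4809, -0.2574, 0.1567]
orientation: [0.24, 0.469, 0.839, -0.135]
wrist_force: [0.1, -0.8, 0.6]
finger_gap: 0.0417
clock: 25.95
tcp_pos: [0.6319, -0.1161, 0.2229]
orientation: [0.24, 0.469, 0.839, -0.134]
wrist_force: [0.5, -1.8, -0.2]
finger_gap: 0.042
[ 0.63194513 -0.1160564   0.22293354] rv [ 0.04 -0.04  0.14] S [ 0.0005 -0.2028  0.0479] J [-0.11  0.2  -0.26  0.74 -0.43  0.83] gap 0.042033610917786186 [ 0.5 -1.8 -0.2]
tcp in tray -0.14540546321853076 0.20280451240445066 0.22293353617315856
top plate spindles:
channel z 787 0.0222 [-0.142 -0.094  0.002  0.041] 0.151
side plate spindles:
channel z 498 0.0219 [-0.132 -0.095 -0.001  0.06 ] 0.15
```

View pics/end.png

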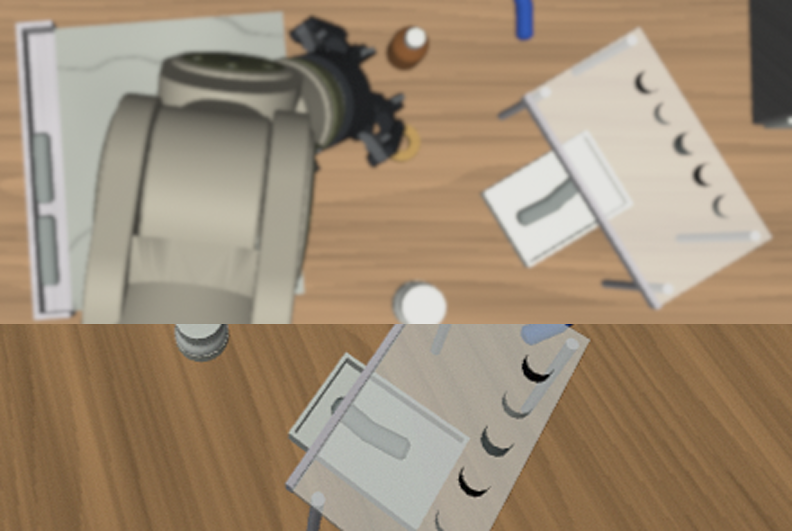

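The last picture shows the bent spindle lying flat in the tray (upper part at (545,203), lower part at (370,425)) and both straight ones in the channel at (42,170) and (48,250). The bottle, jar and collar look unmoved. Handing in.

```bash
python3 -c "
from workcell import env
print(env.get_state()['clock'],env.hand_in())"
```

```text
the job is handed in; nothing more can be done
26.05 None
```

The job was handed in at 26.05 s of the 61 s allowed, with all three spindles where they belong; hand-in returns no verdict.

**Straight spindles:** each took a second push to finish.
- The first upright push on the near one jammed: the fingertips rode about 8 mm up the rod and pinched it at under 20 N, and it rolled part of the way back as I withdrew.
- Leaning the tool 20° so the tips led fixed this.
- Both now lie in the channel, tops at about 22 mm above the table at plate y ≈ 0.15 m. Neither was gripped or lifted.

**Bent spindle:** the kinked one at the plate's far +x end rolled about 51 mm and came to rest at plate y ≈ -0.009 m, unchanged in looks about 3 s apart. I picked it up with the tool leaning 32° and set it on the tray floor with about 7 N of contact. After release and withdrawal, the last pictures show it lying flat, well inside the tray walls.

**Bystanders and checks:** the last pictures show the bottle, jar and collar where they were at the start. I took no pixel measurement of this, and did not recheck the polishing wheel and cup at the end. The two cameras differed by about 3 mm in x, well within what the grip and the tray needed.

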